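Fit the cam clamp's lever handle and clamp the bar

TASK

The black lever handle has been taken out of the cam clamp that holds the steel bar in its V-blocks. Push the handle, steel shank first, fully home into the clamp's slanting socket so that the spring plunger on the socket's side snaps into the groove of the shank, then press the handle down as far as it goes so that the strap clamps the bar, and let go. Keep the bar lying in its V-blocks and do not disturb the other tools.

Things in the scene. Friction and masses are not known exactly. Their poses are not given: they have to be found in the camera images.
- clamp: cam-action strap clamp bolted to the bench on a dark steel plate 185 x 150 x 10 mm; its place and yaw differ each time. Origin on the bench straight below the lever's pivot. Its x points horizontally from the pivot to the side where the socket leans up, z up. Two grey cheeks (92 mm high, x -68 to +26 mm, y up to 33 mm either side) carry pivot and strap; two V-blocks carry the bar along y at x = -90 mm.
- lever_pivot (a point): the lever's pivot, on the clamp's origin axis 48 mm above the bench; the lever turns about a line along the clamp's y through it. Frame as the clamp's. A steel strap (top about 84 mm above the bench) reaches from the cam at the pivot over the bar.
- clamp_lever (a joint): angle of the lever hub (dark steel tube socket and cam in one), rad. At 0 the socket slopes up 42 degrees (0.733 rad) from horizontal towards clamp +x; growing values swing it down: slope = 0.733 minus value; end stop at 0.60. Starts between 0 and 0.12, stays where left; 4 to 9 N down at the handle's outer end move it. From about 0.4 the strap presses on the bar.
- socket_mouth (a point): centre of the socket's open end, 68 mm from the pivot on the socket axis; turns with the lever: x along the axis outwards (up, away from the pivot), y the clamp's y. Bore round, 22.5 mm wide, 50 mm deep, flat floor; tube 36 mm outside. A round-nosed spring plunger stands into the bore from the -y side 20 mm inside the mouth; its knob stands out 40 mm from the axis.
- plunger (a joint): how far the spring plunger is pushed outwards, m: 0 fully in (bore empty, or nose in the shank's groove), about 0.003 to 0.005 while it rides on the full shank. Pushing the shank past it takes about 4 to 15 N along the axis.
- handle: loose lever handle, 172 mm long, about 0.3 kg, lying flat. Origin on its axis at mid-length, 15 mm above the bench; its x runs from shank end (-x) to grip end (+x). x -86 to -34 mm: round steel shank 20 mm thick, coned tip (13 mm at the end), groove 30 mm from the tip; x -34 to +86 mm: black octagonal grip 30 mm across flats. When home, the tip is on the socket floor, the grip's shoulder 2 mm from the mouth.
- handle_tip (a point): centre of the end of the handle's shank, on its axis, 86 mm from the handle's origin; frame as the handle's.
- bar: loose steel bar, 400 mm long, about 25 mm thick, 0.6 kg, lying in the two V-blocks, its x axis along the clamp's y, top about 54 mm above the bench; origin at its middle, on its underside (about 26 mm above the bench).
- pliers: flat-nose pliers with red handles, 174 x 56 x 13 mm, lying loose on the bench beside the clamp, on its -y side; origin in the middle of the underside.
- steel_rod: plain thin steel rod, 260 mm long, 8 mm thick, lying loose at the right; not the handle. Origin in the middle, on the underside.
- driver: screwdriver with red handle, 212 mm long, lying loose at the right, behind the vice; origin in the middle of the underside.
- spanner: combination spanner, 185 mm long, lying loose at the right, beside the vice; origin in the middle of the underside.
- strap: the clamp's steel strap, 111 mm long, 34 mm wide, hinged between the cheeks (origin on its hinge, 45 mm from the pivot towards the bar, 77 mm above the bench); the lever's cam lifts its heel and so brings its round foot (22 mm) down on the bar, about 3 mm below it when the lever is up.
Things that resemble listed ones, but are neither listed nor needed, are in the scene too. There is more than one size of the handle; the job needs the larger.

How it is judged:
By the outcome, as a careful person would: the job done as asked, in the order asked, and still so for the second after the job is handed in, with the robot touching nothing.
It also fails if it takes over 61 s, if anything falls off the work surface, if the arm or the gripper's body presses on something with over 40 N, if the wrist force passes 120 N, or if a joint passes its speed limit or range.

ROBOT

A 7-joint arm with a two-finger parallel gripper is mounted at the origin on a cart in front of the work surface, level with it; the furniture and walls round the work are solid. World frame = base frame: x ahead of the robot, y to its left, z up, the work surface at z = 0. Lengths are in m, angles in rad, forces in N, time in s.
With the tool pointing down it reaches from about 0.4 to 0.85 m from the base axis. Payload 10.4 kg.
Tool frame: the origin (TCP) lies on the centre line of the jaws, within the pads' length; the fingertips stand 8 mm ahead of it and the grasp point (between the pads) lies 11 mm behind it; z points along the fingers, y is the line along which they close (so a half turn about z gives the same grasp; the last joint's range is limited). The gripper opens to 87 mm and grips with 3 to 60 N. Pads are 19 mm wide; open, the fingers measure 117 mm over their backs; the gripper's body (75 mm by 190 mm) begins 51 mm behind the grasp point.
Start: joints at [-1.304, 0.332, -0.065, 1.46, 0.022, 1.35, -0.088], TCP at [0.179, 0.599, 0.231] pointing down, gripper open.
Joint ranges: [-2.6, 2.6], [-0.5, 2.12], [-1.47, 1.34], [0.16, 2.42], [-1.27, 4.41], [0.06, 2.06], [-2.6, 2.6]. Speed limits (rad/s): [2.22, 2.22, 2.79, 2.79, 3.14, 3.14, 3.14].

INTERFACE

Orientations are given as a 3x3 rotation matrix whose columns are the frame's x, y, z axes.
In Python, from workcell import goto, line_to, movej, gripper_to, hold, inverse_kinematics, grab_frame, Unreachable, sign_off, regions_of, get_time, get_joints, get_joint_vel, get_effort, get_tcp_pos, get_tcp_rot, get_wrist_force, get_ft_torque, get_grip_width, get_finger_force gives the robot as it stands. Calls block until the motion is done:
- goto(position, orientation): joint-space move of the TCP to a pose.
- line_to(position, attitude=None, max_speed=0.15): straight line of the TCP; attitude=None keeps the orientation; max_speed is the mean speed in m/s.
- movej(angles): joint-space move.
- gripper_to(opening, strength=None): finger opening in m; strength is the grip in N (None keeps the last); returns when the fingers have stopped.
- hold(seconds).
- inverse_kinematics(position, orientation): joint angles nearest the present ones, or None.
- grab_frame(name): name is "side" or "top"; returns a dict with "img" (480x640x3 uint8, blue, green, red), "camera_matrix" (3x3 intrinsics, pixels), "R" (3x3) and "t" (3): a world point X has camera coordinates R X + t. Camera axes: x right, y down, z forward; pixel columns grow to the right and rows downward; lengths in m; the calibration is good to about 2 mm. A picture is of the moment at which its call begins. There is no depth.
A pose or a line that the arm cannot do raises Unreachable and nothing moves.
- sign_off(): hands the job in; it is judged then, once.
Trained networks look in a picture, given as the dict that the camera call returned (one of the last four; its "shot" number tells which), for a name from the list of things; names that differ only in an ending like _2 or _b are one class to them, and where a whole thing is asked for, a point or a joint stands for the part that bears it (a point fixed in the world has none). Each returns a list of dicts, best first, with "confidence" (0 to 1); they miss things now and then, are a little off and sometimes report something else, mostly with a low value. They report only what shows in the picture. A call takes as long as a camera call. They do not tell look-alikes from the thing itself.
- regions_of(picture, target): "pixels" (480x640 bool, what is visible of it) and "box" ([left, top, width, height] in pixels, round what is visible of it).
Readings, each from a call of its own:
- get_time(): time.
- get_joints(): joint angles.
- get_joint_vel(): joint speeds.
- get_effort(): joint torques, N m.
- get_tcp_pos(): TCP position.
- get_tcp_rot(): TCP orientation.
- get_wrist_force(): force on the tool from outside, world axes, zero at the start.
- get_ft_torque(): the same for the moment, N m.
- get_grip_width(): finger opening in m.
- get_finger_force(): force on a finger pad.
Only numpy, scipy, OpenCV 4.12 (cv2) and the standard library are available. Lean on these libraries where they do the work, as an engineer would, in place of code of your own. Each camera call takes 0.05 s, during which the arm holds its last target. There are 200 camera calls.

## Working session

There is one attempt and no reset: what is moved stays moved. The work goes in short steps, each a Python script; the robot and the scene stay as the last script left them, time stands still between calls to the robot, and variables do not carry over. Pictures are saved under pics/ and viewed, at most 10 in all, crops included, and the job is handed in when it is done.

```bash
mkdir -p pics; ls
python3 - <<'E'
from workcell import *
import cv2,numpy as np,pickle
D={}
for n in ["top","side"]:
    f=grab_frame(n); D[n]=f; im=f["img"]; cv2.imwrite(f"pics/{n}0.png",im)
    print(n,f["camera_matrix"].tolist(),f["R"].round(4).tolist(),f["t"].round(4).tolist())
    for k in ["handle","clamp","clamp_lever","bar","pliers","strap","plunger"]:
        for r in regions_of(f,k)[:4]:
            m=r["pixels"]; ys,xs=np.nonzero(m); print(n,k,round(r["confidence"],2),r["box"],len(xs),xs.mean().round(1),ys.mean().round(1))
pickle.dump(D,open("f0.pkl","wb"))
print(get_time())
E
```

```text
pics
top [[489.38078082852553, 0.0, 316.594842186368], [0.0, 489.38078082852553, 239.84270321121082], [0.0, 0.0, 1.0]] [[0.0107, -0.9998, -0.015], [-0.9973, -0.0096, -0.0728], [0.0727, 0.0157, -0.9972]] [-0.0057, 0.5353, 1.2663]
top handle 0.78 [177.5, 227.6, 30.4, 58.0] 707 191.7 253.6
top handle 0.66 [233.7, 212.8, 11.3, 44.9] 340 241.0 232.5
top clamp 0.81 [278.0, 229.4, 61.7, 87.1] 3648 307.2 271.5
top clamp_lever 0.7 [295.9, 232.7, 23.6, 29.4] 498 304.7 245.2
top bar 0.92 [240.8, 274.4, 157.6, 25.8] 1296 323.4 289.9
top bar 0.36 [180.2, 229.2, 23.8, 58.2] 639 192.0 254.0
top pliers 0.62 [320.9, 207.6, 61.6, 31.8] 649 349.1 226.4
top strap 0.98 [300.3, 258.6, 16.0, 46.5] 649 307.3 280.8
side [[441.7229334162309, 0.0, 319.10734880531885], [0.0, 441.7229334162309, 231.44884334060373], [0.0, 0.0, 1.0]] [[0.8469, -0.5318, -0.0043], [-0.3284, -0.5167, -0.7907], [0.4182, 0.671, -0.6122]] [-0.4599, 0.2218, 0.8687]
side handle 0.64 [219.7, 177.7, 44.8, 29.1] 512 244.6 189.8
side handle 0.56 [261.3, 199.4, 42.3, 16.0] 250 283.5 205.0
side handle 0.44 [293.8, 211.5, 24.9, 19.3] 365 306.2 220.9
side clamp 0.66 [234.0, 210.5, 97.5, 85.0] 3995 280.5 250.1
side clamp_lever 0.74 [293.1, 207.3, 27.1, 24.2] 371 306.6 221.3
side bar 0.58 [221.7, 216.1, 106.1, 96.6] 1172 280.3 267.6
side pliers 0.84 [328.7, 240.4, 38.8, 47.0] 492 349.9 263.1
side pliers 0.43 [293.0, 209.4, 26.9, 20.6] 387 306.2 221.1
side strap 0.71 [249.1, 222.2, 42.5, 26.1] 574 268.9 236.5
side plunger 0.38 [311.9, 222.5, 6.8, 9.1] 30 315.4 225.4
0.8
```

Run:
```python
import cv2
a=cv2.imread("pics/top0.png")[170:350,140:420]; cv2.imwrite("pics/topc.png",cv2.resize(a,None,fx=2.85,fy=2.85,interpolation=2))
a=cv2.imread("pics/side0.png")[150:330,190:430]; cv2.imwrite("pics/sidec.png",cv2.resize(a,None,fx=3.3,fy=3.3,interpolation=2))
```

```text
(no output)
```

View pics/topc.png

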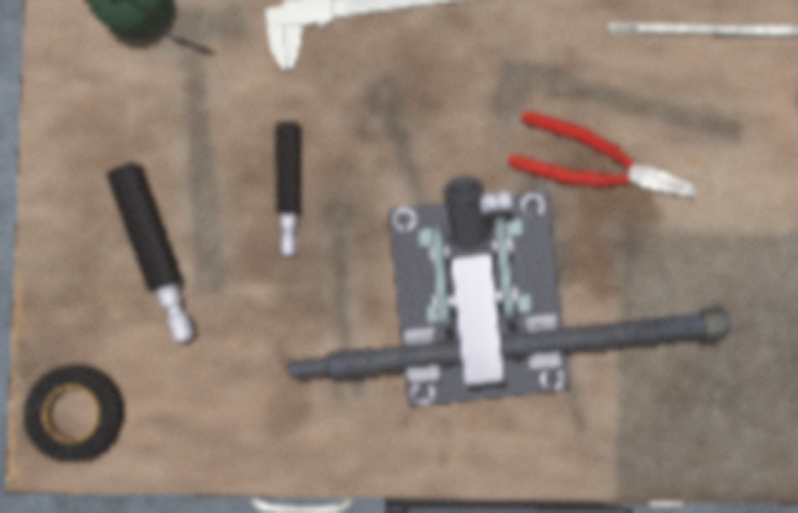

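View pics/sidec.png

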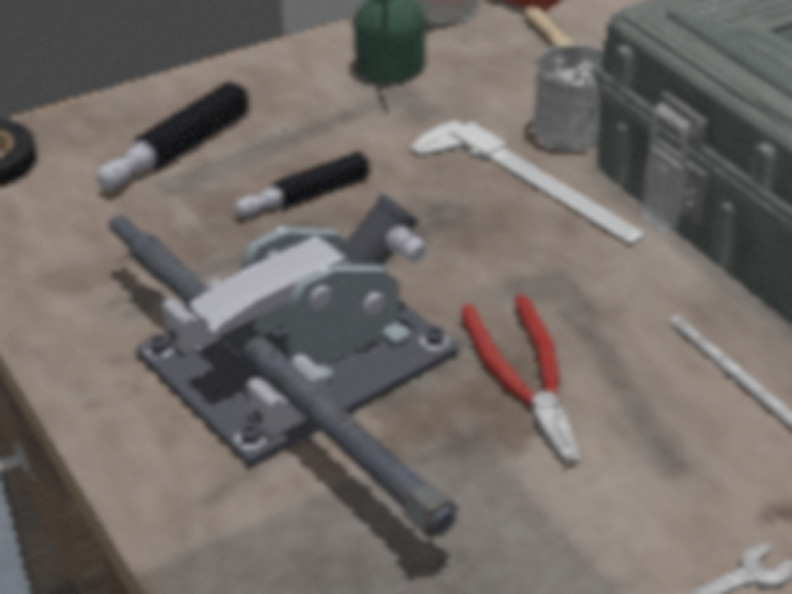

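View pics/top0.png

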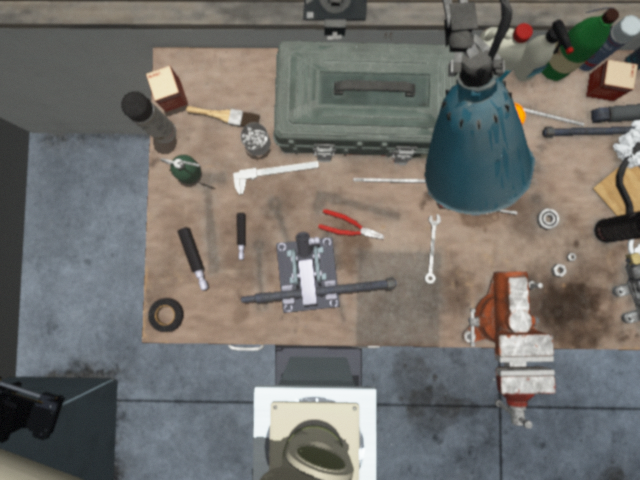

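The top view shows the handle candidates. The larger black one with a bright shank is at px (192,254), and the smaller one is at (241,234). The other dark cylinder at (304,245) is the clamp socket, and the bar is at (323,290). I choose (192,254) and will confirm it by measured length (172 mm).

```bash
cat > h.py <<'E'
import numpy as np,cv2
from workcell import *
def proj(f,X):
    X=np.atleast_2d(X); c=X@f["R"].T+f["t"]; p=c@f["camera_matrix"].T; return p[:,:2]/p[:,2:]
def ray(f,uv):
    uv=np.atleast_2d(uv).astype(float); d=np.c_[uv,np.ones(len(uv))]@np.linalg.inv(f["camera_matrix"]).T@f["R"]
    return -f["R"].T@f["t"],d
def onz(f,uv,z):
    o,d=ray(f,uv); return o+d*((z-o[2])/d[:,2])[:,None]
def axis(P):
    P=P[:,:2]; m=P.mean(0); u=np.linalg.svd(P-m,full_matrices=False)[2][0]
    s=(P-m)@u; w=(P-m)@np.array([-u[1],u[0]]); return m,u,s,w
E
python3 - <<'E'
from h import *
import pickle
F={}
for n in ["top","side"]:
    f=grab_frame(n); F[n]=f
    f["m"]={k:[r["pixels"] for r in regions_of(f,k)] for k in ["handle","bar","strap","clamp_lever"]}
    print(n,"cam",-f["R"].T@f["t"])
    for k,z in [("handle",.015),("bar",.040),("strap",.083)]:
        for m in f["m"][k][:2]:
            ys,xs=np.nonzero(m); P=onz(f,np.c_[xs,ys],z); c,u,s,w=axis(P)
            u0=u if u[0]>0 else -u
            print(n,k,c.round(4),"ang",np.degrees(np.arctan2(u0[1],u0[0])).round(2),"len",s.min().round(3),s.max().round(3),"wid",np.percentile(w,[2,98]).round(4))
pickle.dump(F,open("f1.pkl","wb"))
E
```

```text
top cam [ 0.44190908 -0.02051042  1.30173811]
top handle [0.4923 0.3274] ang 20.77 len -0.079 0.095 wid [-0.016   0.0162]
top handle [0.5531 0.1996] ang 0.89 len -0.057 0.065 wid [-0.0112  0.0129]
top bar [ 0.4041 -0.0139] ang -83.16 len -0.208 0.191 wid [-0.0108  0.0105]
top strap [0.4262 0.0212] ang 6.67 len -0.057 0.055 wid [-0.0169  0.0168]
side cam [ 0.0990023  -0.71284524  0.7052607 ]
side handle [0.4895 0.3276] ang 25.1 len -0.095 0.098 wid [-0.0227  0.024 ]
side handle [0.5494 0.196 ] ang 5.45 len -0.064 0.068 wid [-0.0218  0.0222]
side bar [ 0.4102 -0.0491] ang -83.28 len -0.254 0.161 wid [-0.0124  0.0126]
side strap [0.4193 0.014 ] ang 17.13 len -0.065 0.055 wid [-0.0235  0.0229]
```

```bash
cat > fit.py <<'E'
from h import *
import pickle
from scipy.optimize import minimize
F=pickle.load(open("f1.pkl","rb")); S=4
def circ(o,u,s,r):
    u=u/np.linalg.norm(u); a=np.cross(u,[0,0,1.]); a/=np.linalg.norm(a); b=np.cross(u,a)
    t=np.linspace(0,2*np.pi,33)[:-1,None]; return o+s*u+r*(np.cos(t)*a+np.sin(t)*b)
def sil(f,parts):
    I=np.zeros((480*S,640*S),np.uint8)
    for P in parts:
        h=cv2.convexHull(((proj(f,P)+.5)*S*16).astype(np.int32)); cv2.fillConvexPoly(I,h,1,shift=4)
    return cv2.resize(I.astype(np.float32),(640,480),interpolation=cv2.INTER_AREA)
def cost(p,make,masks,roi=None):
    c=0
    for n,m in masks.items():
        I=sil(F[n],make(p)); M=m.astype(float)
        w=roi(n,p) if roi else 1
        c+=(w*np.abs(I-M)).sum()/m.sum()
    return c
def hand(p):
    o=np.array([p[0],p[1],.015]); u=np.array([np.cos(p[2]),np.sin(p[2]),0])
    return [np.r_[circ(o,u,-.086,.0065),circ(o,u,-.080,.01),circ(o,u,-.034,.01)],np.r_[circ(o,u,-.034,.0155),circ(o,u,.086,.0155)]]
def lev(p,psi=None):
    psi=np.radians(6.8); o=np.array([p[0],p[1],.048]); sl=.733-p[2]; u=np.array([np.cos(sl)*np.cos(psi),np.cos(sl)*np.sin(psi),np.sin(sl)])
    return [np.r_[circ(o,u,.02,.018),circ(o,u,.068,.018)]]
def roi(n,p):   # ignore lower part of hub
    f=F[n]; psi=np.radians(6.8); sl=.733-p[2]; o=np.array([p[0],p[1],.048]); u=np.array([np.cos(sl)*np.cos(psi),np.cos(sl)*np.sin(psi),np.sin(sl)])
    a=proj(f,o+.042*u)[0]; b=proj(f,o+.068*u)[0]; d=(b-a)/np.linalg.norm(b-a)
    X,Y=np.meshgrid(np.arange(640),np.arange(480)); s=(X-a[0])*d[0]+(Y-a[1])*d[1]; l=abs(-(X-a[0])*d[1]+(Y-a[1])*d[0])
    return ((s>0)&(l<12)).astype(float)
def run(x0,make,masks,roi=None,st=(.004,.004,.05)):
    s=np.vstack([x0]+[np.array(x0)+np.eye(3)[i]*st[i] for i in range(3)])
    return minimize(cost,x0,(make,masks,roi),method="Nelder-Mead",options=dict(initial_simplex=s,xatol=1e-4,fatol=1e-4,maxiter=150))
if __name__=="__main__":
    hm={n:F[n]["m"]["handle"][0] for n in F}; lm={n:F[n]["m"]["clamp_lever"][0] for n in F}
    for ms in ({"top":hm["top"]},{"side":hm["side"]},hm):
        r=run([.493,.3275,np.radians(20.8)],hand,ms); print("handle",list(ms),r.x.round(4),np.degrees(r.x[2]).round(2),round(r.fun,3))
    for x0 in ([.4896,.0288,.06],[.4896,.0288,.1]):
        r=run(x0,lev,lm,roi); print("lever",r.x.round(4),round(r.fun,3))
    # fixed pivot, theta only
    for n in lm: print(n,[(t,round(cost([.4896,.0288,t],lev,{n:lm[n]},roi),3)) for t in (0,.03,.06,.09,.12)])
    ov=[]
    for n,(x,y) in {"top":(270,210),"side":(255,180)}.items():
        f=F[n]; im=cv2.resize(f["img"][y:y+80,x:x+80],None,fx=5,fy=5,interpolation=2)
        for p,c in ((r.x,(0,255,0)),([.4896,.0288,.06],(0,0,255))):
            for s in (0,1):
                P=lev(p)[0][s*32:s*32+32]; cv2.polylines(im,[((proj(f,P)+.5-[x,y])*5).astype(np.int32)],True,c)
        ov.append(im)
    cv2.imwrite("pics/ov1.png",np.hstack(ov))
E
python3 fit.py
```

```text
handle ['top'] [0.4833 0.324  0.3626] 20.78 0.09
handle ['side'] [0.482  0.3253 0.4041] 23.16 0.085
handle ['top', 'side'] [0.483  0.3245 0.3747] 21.47 0.211
lever [0.4907 0.026  0.0188] 0.232
lever [0.4912 0.026  0.0204] 0.232
top [(0, np.float64(0.122)), (0.03, np.float64(0.135)), (0.06, np.float64(0.142)), (0.09, np.float64(0.145)), (0.12, np.float64(0.15))]
side [(0, np.float64(0.163)), (0.03, np.float64(0.148)), (0.06, np.float64(0.128)), (0.09, np.float64(0.12)), (0.12, np.float64(0.124))]
```

View pics/ov1.png

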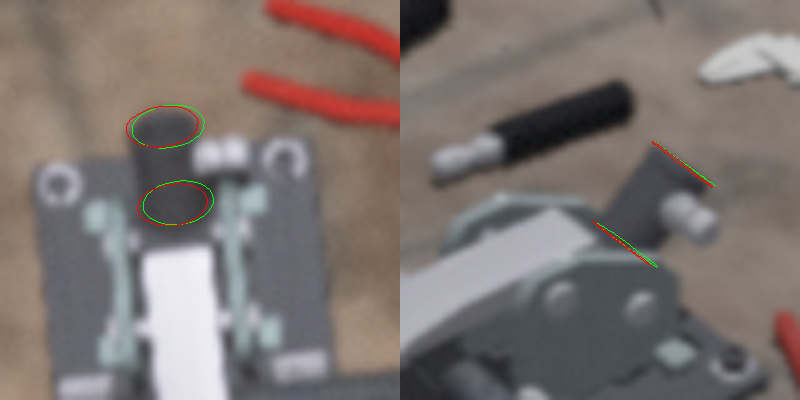

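The overlay shows that the red model (pivot .4896,.0288, lever about .06) matches the mouth rim in both views: top rim at about px (303,235), side rim at about (312,213). The handle fits at length 172 mm, so it is the larger one. Next is the pick.

```bash
cat >> h.py <<'E'
psi=np.radians(6.8); PIV=np.array([.4896,.0283,.048]); G=.025
ey=np.array([-np.sin(psi),np.cos(psi),0])
def axu(th,ps=psi): sl=.733-th; return np.array([np.cos(sl)*np.cos(ps),np.cos(sl)*np.sin(ps),np.sin(sl)])
def Rlev(th):
    u=axu(th); y=-ey; return np.c_[u,y,np.cross(u,y)]
# TCP for handle tip at distance d outside mouth (negative = inside); grip at handle x=G, TCP off below axis by off along tool z
def tcp(d,th,G=G,off=0.0,dl=0.,dv=0.):
    R=Rlev(th); return PIV+R[:,0]*(.068+d+.086+G)+R[:,2]*(off+dv)+ey*dl
def Rdown(yaw):
    h=np.array([np.cos(yaw),np.sin(yaw),0]); z=np.array([0,0,-1.]); return np.c_[h,np.cross(z,h),z]
E
python3 - <<'E'
from h import *
yaw=np.radians(21.2); R=Rdown(yaw); p=np.array([.4835,.3245,0])+G*R[:,0]
off=.015-.0105
q=inverse_kinematics(p+[0,0,.0105],R); print(q)
for d in (.12,.05,.0,-.05): print(d,inverse_kinematics(tcp(d,.06,off=off),Rlev(.06)),tcp(d,.06,off=off))
gripper_to(.065,50)
goto(p+[0,0,.12],R); print(get_time())
line_to(p+[0,0,.0105],max_speed=.12); print(get_time(),get_wrist_force())
gripper_to(0.0,50); print(get_time(),get_grip_width(),get_finger_force())
line_to(p+[0,0,.2],max_speed=.2); print(get_time(),get_grip_width(),get_wrist_force(),get_ft_torque(), get_joints())
import pickle
for n in("top","side"):
    f=grab_frame(n); cv2.imwrite(f"pics/lift_{n}.png",f["img"])
E
```

```text
[-0.97588219  0.52916211  0.40222453  1.74028033 -0.25044014  0.92294917
 -1.6715589 ]
0.12 [-0.56280007  0.14155597  0.45033758  1.87339497 -0.10960527  0.46904178
 -1.50949024] [0.72454518 0.05631552 0.23085826]
0.05 [-0.7036484   0.06324558  0.57379598  2.05477238 -0.0546594   0.36108619
 -1.55049339] [0.67019336 0.04983445 0.18722484]
0.0 [-0.67772234  0.01329172  0.53116097  2.17247668  0.0431502   0.28515865
 -1.63823444] [0.63137063 0.04520512 0.1560581 ]
-0.05 [-0.52828594 -0.01851302  0.36943057  2.28043941  0.14732515  0.20788533
 -1.74229248] [0.59254791 0.04057579 0.12489137]
3.6167
4.675 [-0.25727143 -0.81874919 -0.69679056]
5.375 0.029439679571994594 49.97134149656631
6.475 0.02958842258884549 [ 0.41420659  0.89098034 -3.98155217] [-0.04756622  0.08092201  0.02469043] [-1.01974355  0.3240287   0.45139556  1.57918457 -0.14544578  1.27408628
 -1.74657049]
```

Run:
```python
from h import *
R=Rlev(.06); off=.0045
p=tcp(.03,.06,off=off)
goto(p+[0.0,0,.08],R); print(get_time())
line_to(p); print(get_time(),get_wrist_force(),get_ft_torque(),get_tcp_pos()-p)
import pickle
F={}
for n,(x,y) in {"top":(270,190),"side":(275,155)}.items():
    f=grab_frame(n); F[n]=f; f["m"]={k:[r["pixels"] for r in regions_of(f,k)] for k in ("handle","clamp_lever","plunger")}
    im=cv2.resize(f["img"][y:y+80,x:x+80],None,fx=5,fy=5,interpolation=2)
    u=R[:,0]
    for s,c in ((.068,(0,0,255)),(.098,(0,255,0))):
        a=(proj(f,PIV+s*u)[0]+.5-[x,y])*5; cv2.circle(im,tuple(a.astype(int)),3,c,-1)
    a=((proj(f,np.array([PIV+.03*u,PIV+.2*u]))+.5-[x,y])*5).astype(int); cv2.line(im,tuple(map(int,a[0])),tuple(map(int,a[1])),(255,255,0),1)
    F[n+"v"]=im
cv2.imwrite("pics/pre.png",np.hstack([F.pop("topv"),F.pop("sidev")]))
pickle.dump(F,open("f2.pkl","wb"))
```

```text
7.8
8.4833 [ 0.48772321 -0.11767178 -2.73466266] [-0.15934011  1.29874149  0.02068915] [0.00045643 0.00048037 0.00045741]
```

View pics/pre.png

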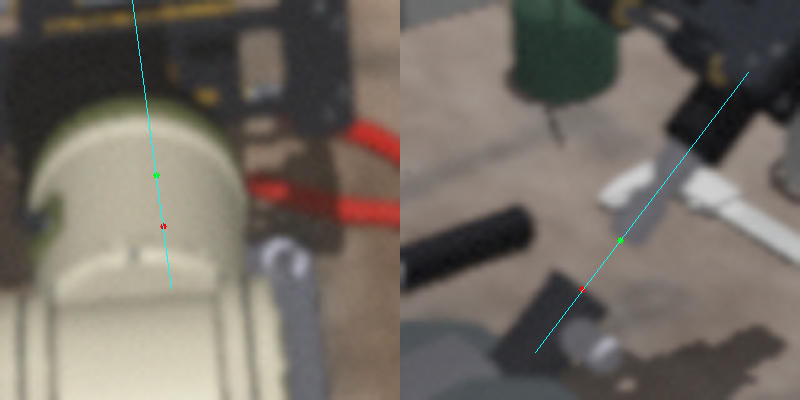

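The side view shows the shank tip at (625,238) on the predicted axis line, with the red dot centred on the mouth rim at (581,289). The top view is blocked by the arm. Next is the force-guided insertion.

```bash
cat > ins.py <<'E'
from h import *
import json
R=Rlev(.06); off=.0045
def insert(d0,d1,step,dl=0.,dv=0.,F0=None,k=2e-4,fmax=32,v=.05):
    if F0 is None: F0=get_wrist_force()
    d=d0
    while d>d1-1e-6:
        line_to(tcp(d,.06,off=off,dl=dl,dv=dv),max_speed=v)
        f=(get_wrist_force()-F0)@R; fl=-f[1]
        print(f"d {d*1e3:.1f} ax {f[0]:.1f} lat {fl:.1f} vert {f[2]:.1f} dl {dl*1e3:.2f} dv {dv*1e3:.2f} M {get_ft_torque().round(2)} w {get_grip_width()*1e3:.1f} t {get_time():.2f}")
        if f[0]>fmax or np.hypot(fl,f[2])>30: print("STOP"); break
        if d<.002:
            dl+=np.clip(k*fl,-8e-4,8e-4); dv+=np.clip(k*f[2],-8e-4,8e-4)
        d-=step
    json.dump(dict(d=d,dl=dl,dv=dv,F0=list(F0)),open("st.json","w"))
E
python3 - <<'E'
from ins import *
hold(.2); F0=get_wrist_force(); print(F0)
insert(.006,-.015,.003,F0=F0)
E
```

```text
[ 0.34808336  0.28765594 -2.83411273]
d 6.0 ax -1.0 lat -0.2 vert 0.1 dl 0.00 dv 0.00 M [-0.21  1.31  0.02] w 29.6 t 9.72
d 3.0 ax 0.3 lat 0.3 vert -0.1 dl 0.00 dv 0.00 M [-0.22  1.3   0.  ] w 29.3 t 9.97
d 0.0 ax -0.3 lat -0.4 vert 0.1 dl 0.00 dv 0.00 M [-0.2   1.31 -0.03] w 29.6 t 10.22
d -3.0 ax -0.6 lat 0.3 vert 1.2 dl -0.09 dv 0.02 M [-0.17  1.32  0.  ] w 29.9 t 10.47
d -6.0 ax -0.9 lat -0.5 vert 1.0 dl -0.02 dv 0.26 M [-0.22  1.31  0.  ] w 29.9 t 10.72
d -9.0 ax -0.2 lat 0.6 vert 0.4 dl -0.12 dv 0.47 M [-0.14  1.36  0.  ] w 29.9 t 10.97
d -12.0 ax -1.4 lat -0.8 vert -0.1 dl -0.00 dv 0.55 M [-0.2   1.33  0.02] w 29.7 t 11.22
d -15.0 ax -0.0 lat 1.2 vert 1.0 dl -0.16 dv 0.52 M [-0.06  1.24  0.04] w 29.3 t 11.47
```

Run:
```python
from ins import *
s=json.load(open("st.json"))
insert(s["d"],-.058,.003,s["dl"],s["dv"],np.array(s["F0"]))
f=grab_frame("side"); x,y=275,155; cv2.imwrite("pics/ins.png",cv2.resize(f["img"][y:y+80,x:x+80],None,fx=5,fy=5,interpolation=2))
```

```text
d -18.0 ax 1.8 lat 2.5 vert 0.6 dl 0.07 dv 0.73 M [0.71 0.83 0.2 ] w 29.8 t 11.72
d -21.0 ax 2.0 lat 3.9 vert 0.2 dl 0.57 dv 0.85 M [0.83 0.86 0.27] w 29.9 t 11.97
d -24.0 ax -1.8 lat 4.6 vert -2.6 dl 1.34 dv 0.90 M [0.71 1.72 0.25] w 29.2 t 12.22
d -27.0 ax -1.4 lat 1.5 vert -0.2 dl 2.14 dv 0.38 M [0.36 1.5  0.07] w 29.3 t 12.47
d -30.0 ax -0.5 lat 0.6 vert -0.2 dl 2.45 dv 0.34 M [ 0.    1.23 -0.01] w 29.2 t 12.72
d -33.0 ax 0.2 lat -0.7 vert -0.4 dl 2.57 dv 0.30 M [-0.18  0.97  0.04] w 29.3 t 12.97
d -36.0 ax 0.7 lat 0.4 vert -0.4 dl 2.44 dv 0.21 M [-0.22  0.97 -0.  ] w 29.7 t 13.22
d -39.0 ax 0.6 lat -1.5 vert 0.7 dl 2.51 dv 0.14 M [-0.33  0.97 -0.17] w 29.6 t 13.47
d -42.0 ax 0.4 lat -1.0 vert 0.2 dl 2.21 dv 0.27 M [-0.21  1.09 -0.09] w 29.5 t 13.72
d -45.0 ax -3.4 lat -0.0 vert -0.3 dl 2.01 dv 0.31 M [-0.1   1.71  0.  ] w 29.4 t 13.97
d -48.0 ax -0.4 lat 0.0 vert 0.4 dl 2.00 dv 0.25 M [-0.14  1.32  0.02] w 29.9 t 14.22
d -51.0 ax 5.9 lat -1.4 vert -0.3 dl 2.01 dv 0.32 M [-0.12 -0.06 -0.04] w 29.6 t 14.47
d -54.0 ax 12.0 lat -0.4 vert 0.5 dl 1.72 dv 0.26 M [-0.01 -1.47 -0.11] w 29.3 t 14.72
d -57.0 ax 18.1 lat -1.8 vert -1.3 dl 1.64 dv 0.36 M [-0.08 -2.75 -0.11] w 29.5 t 14.97
```

View pics/ins.png

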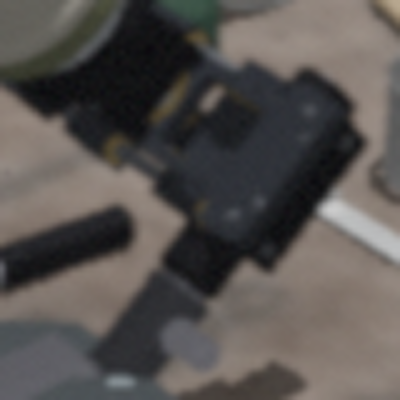

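The picture shows the grip shoulder against the tube mouth at (185,285). The axial rise starting at d ≈ -48 mm is the floor. I'll do a firm push, a light pull test, then swing the lever down while still gripping.

Run:
```python
from ins import *
s=json.load(open("st.json")); F0=np.array(s["F0"]); dl,dv=s["dl"],s["dv"]
for d in (-.060,-.0495,-.046,-.0495):
    line_to(tcp(d,.06,off=off,dl=dl,dv=dv),max_speed=.05); hold(.1)
    f=(get_wrist_force()-F0)@R; print(d,f.round(1),((get_tcp_pos()-PIV)@R).round(4))
for th in np.r_[np.arange(.12,.661,.06),.70]:
    Rt=Rlev(th); line_to(tcp(-.0495,th,off=off,dl=dl,dv=dv),Rt,max_speed=.06)
    f=(get_wrist_force()-F0)@Rt; a=get_tcp_pos()-PIV; h=a@np.r_[np.cos(psi),np.sin(psi),0]
    a2=a-get_tcp_rot()[:,2]*(off+dv); h2=a2@np.r_[np.cos(psi),np.sin(psi),0]
    print(f"th {th:.2f} f {f.round(1)} est th {.733-np.arctan2(a2[2],h2):.3f} M {get_ft_torque().round(2)} w {get_grip_width()*1e3:.1f} t {get_time():.2f}")
    if np.abs(f).max()>35: print("STOP");break
f=grab_frame("side"); x,y=275,175; cv2.imwrite("pics/down.png",cv2.resize(f["img"][y:y+80,x:x+80],None,fx=5,fy=5,interpolation=2))
```

```text
-0.06 [24.5  1.7 -1.1] [ 0.1296 -0.0022  0.0032]
-0.0495 [ 4.4 -1.6 -0.5] [ 0.1298 -0.0015  0.0046]
-0.046 [-3.1 -2.7 -0.4] [ 0.1315 -0.0014  0.0048]
-0.0495 [ 1.  -2.6 -0.2] [ 0.1299 -0.0013  0.0045]
th 0.12 f [ 0.8 -0.9 -9.7] est th 0.120 M [0.06 1.41 0.08] w 29.7 t 16.86
th 0.18 f [ 0.7 -1.5 -9.6] est th 0.180 M [0.19 1.38 0.05] w 29.5 t 17.16
th 0.24 f [ 0.1 -2.  -8.8] est th 0.240 M [0.25 1.28 0.1 ] w 29.7 t 17.44
th 0.30 f [ 1.5 -1.1 -9.6] est th 0.299 M [0.23 1.2  0.09] w 29.8 t 17.73
th 0.36 f [ 0.9 -1.7 -8.9] est th 0.359 M [0.23 1.12 0.05] w 29.7 t 18.01
th 0.42 f [-0.  -2.  -9.3] est th 0.418 M [0.24 1.04 0.02] w 29.7 t 18.29
th 0.48 f [ 1.1 -2.3 -8.6] est th 0.478 M [ 0.2   1.02 -0.04] w 29.4 t 18.57
th 0.54 f [ -1.   -1.8 -10.2] est th 0.537 M [ 0.27  1.1  -0.02] w 29.8 t 18.86
th 0.60 f [ -1.7  -1.9 -12.5] est th 0.595 M [ 0.27  1.24 -0.01] w 30.2 t 19.14
th 0.66 f [ -3.1  -1.8 -15.6] est th 0.653 M [ 0.32  1.4  -0.1 ] w 29.4 t 19.43
th 0.70 f [-14.6  -3.1 -35.9] est th 0.678 M [ 0.47  3.46 -0.03] w 29.6 t 19.68
STOP
```

The force jump at th .66 to .70 is the end stop. I'll relax, release, retreat and look.

Run:
```python
from ins import *
s=json.load(open("st.json")); dl,dv=s["dl"],s["dv"]
line_to(tcp(-.0495,.66,off=off,dl=dl,dv=dv),Rlev(.66),max_speed=.06)
gripper_to(.055); Rt=get_tcp_rot(); p=get_tcp_pos(); print(get_wrist_force())
line_to(p-Rt[:,2]*.12,max_speed=.15)
goto([.40,.40,.30],Rdown(0.3)); print(get_time())
v=[]; import pickle; F={}
for n,(x,y) in {"top":(270,180),"side":(255,170)}.items():
    f=grab_frame(n); F[n]=f; f["m"]={k:[r["pixels"] for r in regions_of(f,k)] for k in ("handle","plunger","bar","clamp_lever")}
    w=(100,130); v.append(cv2.resize(f["img"][y:y+130,x:x+100],None,fx=4,fy=4,interpolation=2))
    for k,ms in f["m"].items():
        for m in ms[:3]:
            ys,xs=np.nonzero(m); print(n,k,len(xs),xs.mean().round(1),ys.mean().round(1))
pickle.dump(F,open("f3.pkl","wb")); cv2.imwrite("pics/rel.png",np.hstack(v))
for th in (.5,.55,.6):
    for n in F: print(th,n,proj(F[n],np.array([PIV+axu(th)*(.018+.172),PIV+axu(th)*.070])).round(1).tolist())
```

```text
[-0.48608808 -0.61644582 -0.53679079]
23.2667
top handle 361 240.9 232.7
top handle 582 299.2 205.6
top bar 1270 321.5 290.2
top bar 611 347.9 225.8
top clamp_lever 458 304.8 244.4
side handle 325 283.7 205.1
side handle 561 336.4 210.7
side handle 738 465.0 337.2
side bar 1100 281.2 268.4
side bar 894 466.7 338.9
side clamp_lever 345 310.6 225.9
side clamp_lever 603 269.0 237.4
0.5 top [[296.6, 182.6], [302.0, 229.8]]
0.5 side [[351.7, 193.1], [316.0, 219.0]]
0.55 top [[296.7, 182.5], [302.0, 229.7]]
0.55 side [[352.1, 195.9], [316.3, 220.0]]
0.6 top [[296.8, 182.7], [302.1, 229.6]]
0.6 side [[352.4, 198.8], [316.4, 221.0]]
```

View pics/rel.png

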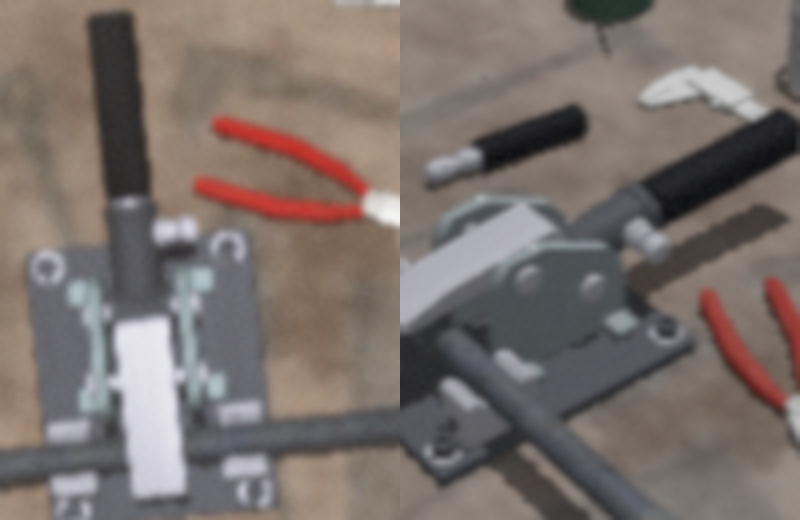

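The handle is in line and down: side end px (352,201) against (352,199) predicted for 0.60. The bar is in its V-blocks and the pliers are undisturbed. The tool pulled outwards 14 N at the stop, so I'll regrip, push axially and press down again to be sure it is seated.

Run:
```python
from ins import *
s=json.load(open("st.json")); dl,dv=s["dl"],s["dv"]
T=.65; Rt=Rlev(T); p=tcp(-.0495,T,off=off,dl=dl,dv=dv)
goto(p-Rt[:,2]*.12,Rt); line_to(p,max_speed=.15); F0=get_wrist_force()
gripper_to(0,50); print(get_time(),get_grip_width())
def rd(t): print(t,((get_wrist_force()-F0)@Rt).round(1),((get_tcp_pos()-PIV)@Rt).round(4))
rd("grip")
for d in (.003,.006,.010): line_to(p-Rt[:,0]*d,max_speed=.05); rd(d)
line_to(p,max_speed=.05); rd("back")
for d in (.004,.008,.011): line_to(p+Rt[:,2]*d-Rt[:,0]*.002,max_speed=.05); rd(("down",d))
line_to(p,max_speed=.05); rd("relax")
gripper_to(.055); p=get_tcp_pos(); line_to(p-Rt[:,2]*.12,max_speed=.15)
goto([.40,.40,.30],Rdown(0.3)); print(get_time())
v=[]
for n,(x,y) in {"top":(270,180),"side":(255,170)}.items():
    f=grab_frame(n); v.append(cv2.resize(f["img"][y:y+130,x:x+100],None,fx=4,fy=4,interpolation=2))
cv2.imwrite("pics/rel2.png",np.hstack(v))
```

```text
26.875 0.02947809121702384
grip [-0.8  0.1 -2.7] [ 0.1296 -0.0013  0.0044]
0.003 [9.3 0.8 1.6] [ 0.1291 -0.0014  0.0036]
0.006 [18.1  0.4  2.6] [ 0.129  -0.0016  0.0026]
0.01 [30.3  1.6  4.9] [ 0.1288 -0.0017  0.001 ]
back [-5.1 -2.2 -9.8] [ 0.1293 -0.0013  0.0042]
('down', 0.004) [ -1.4  -1.3 -17.5] [ 0.1291 -0.001   0.0067]
('down', 0.008) [ -7.9  -2.4 -36.7] [ 0.1295 -0.0006  0.0091]
('down', 0.011) [-13.2  -4.  -51.7] [ 0.1299 -0.0005  0.011 ]
relax [ 1.4  0.4 -5.5] [ 0.1299 -0.0011  0.0045]
32.3833
```

View pics/rel2.png

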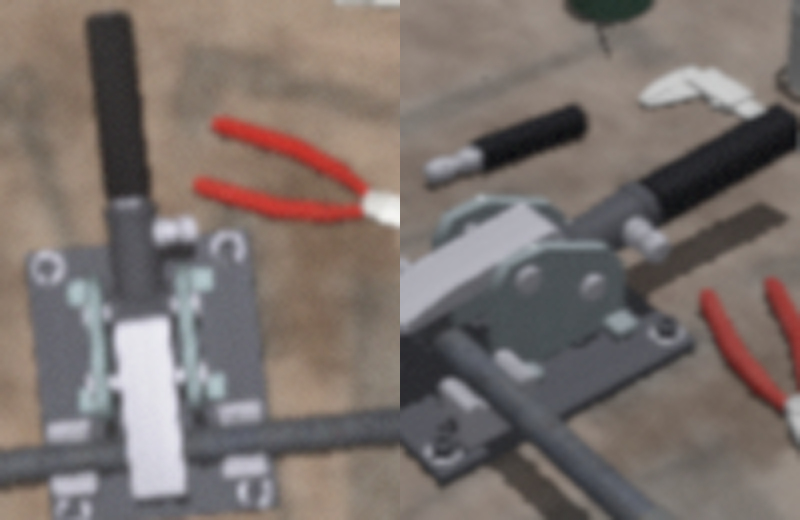

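The handle is home (axially rigid at 30 N), but relaxing while gripped lifted the end slightly, from (790,125) to (790,119). I'll finish with a closed-finger press from above, so the retreat can't pull the handle back.

Run:
```python
from ins import *
s=json.load(open("st.json")); dl=s["dl"]
T=.62; Rt=Rlev(T); c=PIV+Rt[:,0]*.165+ey*dl*.7
gripper_to(0,20)
goto(c-Rt[:,2]*.10,Rt); line_to(c-Rt[:,2]*.032,max_speed=.15); hold(.1); F0=get_wrist_force()
for o in np.arange(-.027,.02,.003):
    line_to(c+Rt[:,2]*o,max_speed=.05); f=(get_wrist_force()-F0)@Rt; a=(get_tcp_pos()-PIV)@Rt
    print(round(o,4),f.round(1),a.round(4),"slope",round(.733-(T-np.arctan2(-(a[2]+.023),a[0])) ,3))
    if f[2]<-32: break
line_to(c-Rt[:,2]*.10,max_speed=.15)
goto([.40,.40,.30],Rdown(0.3)); print(get_time())
v=[]
for n,(x,y) in {"top":(270,180),"side":(255,170)}.items():
    f=grab_frame(n); v.append(cv2.resize(f["img"][y:y+130,x:x+100],None,fx=4,fy=4,interpolation=2))
cv2.imwrite("pics/rel3.png",np.hstack(v))
```

```text
-0.027 [0.7 0.4 1.2] [ 0.165 -0.001 -0.027] slope 0.137
-0.024 [ 0.2 -0.5  0.1] [ 0.1649 -0.0009 -0.0239] slope 0.118
-0.021 [0.1 0.7 0.1] [ 0.165  -0.0009 -0.0209] slope 0.1
-0.018 [-1.2  1.8 -7.4] [ 0.1653 -0.0006 -0.0184] slope 0.085
-0.015 [ -2.9  -0.1 -10.7] [ 0.1655 -0.0003 -0.0159] slope 0.07
-0.012 [ -5.8   0.5 -21.1] [ 0.1658 -0.     -0.0138] slope 0.058
-0.009 [ -9.2   0.4 -32.7] [ 0.166   0.0003 -0.0119] slope 0.046
40.1
```

View pics/rel3.png

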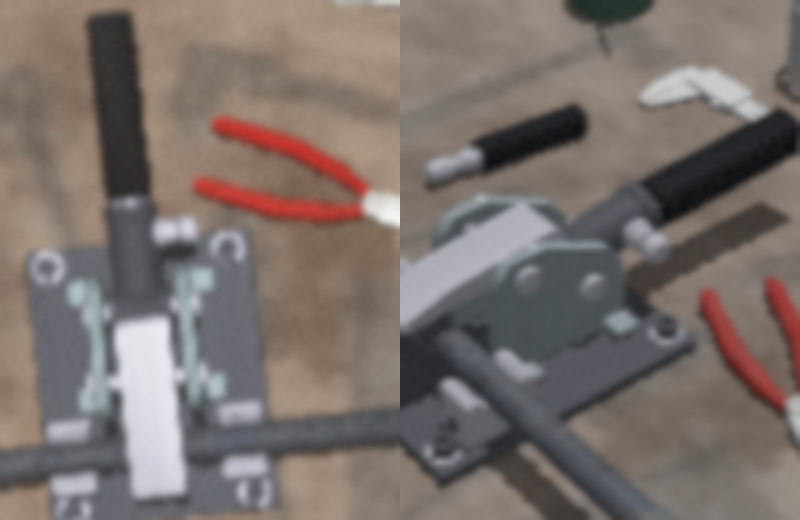

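The last picture shows the handle seated and down, with its end at about (790,120). The press ramped steeply to 33 N, so the lever is on its end stop. The bar and pliers are unmoved and the robot is clear. Handing in.

```bash
python3 -c "
from workcell import *
print(sign_off(),get_time())"
```

```text
the job is handed in; nothing more can be done
the job is handed in; nothing more can be done
```

The job is handed in after about 40 s of robot time: the larger handle went fully home in the socket and was pressed down until the force rose steeply at the end stop. The plunger snapping into the groove was judged from forces and depth only, not seen directly; in the last pictures the bar lies in its V-blocks, the pliers look undisturbed and the arm is clear.

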